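# Grade the valve balls with push-push lane stops

## Task

Sort the mixed valve balls: with both lane stops up, tip the feed tray by its tab so that the large and the small balls roll into their own lanes and wait there. Then let only the large balls out into the delivery pan, and leave both stops up and the tray down, with the small balls still waiting in their lane. Work the stops and the tray only by their pads and tab: the robot must not touch the balls, no small ball may get into the pan, and the other gear on the bench stays where it is.

Things in the scene. Friction and masses are not known exactly. Their poses are not given: they have to be found in the camera images.
- grader: Ball grader, a fixed bench fixture 150 x 455 mm, placed differently each time. Origin on the work surface below the head of the large lane; +z up, +y the way the balls roll (downhill, 12 degrees). Along its y: feed tray -0.255 to -0.098, two rails 16.5 mm apart -0.095 to 0 (small balls drop between them and roll to -x into the small lane, large ones roll on), lanes 0 to 0.104, pan 0.11 to 0.196
- large_lane (a point): floor of the large lane at its stop, on its centre line (grader x 0, y 0.088, z 0.059). Lane 34 mm wide, walls 24 mm, a strap 29.5 mm above the floor before the stop. With the stop up the large balls wait against it; with it down they roll over it and drop into the pan. A black latch housing (39 x 24 mm, 60 mm high) stands at grader x 0.043, y 0.088
- small_lane (a point): floor of the small lane at its stop, on its centre line (grader x -0.058, y 0.088, z 0.025). Lane 34 mm wide, 35 mm below the large lane. Same kind of stop; it too opens into the pan. Its latch housing stands at grader x -0.105, y 0.088
- pan (a point): centre of the floor of the open delivery pan at the foot of both lanes, 110 x 86 mm inside, walls 50 mm high
- large_pad (a point): centre of the top of the round black press pad (26 mm across) of the large lane's stop, on a steel bow that bridges the lane; grader x 0, y 0.088, z 0.125 when the stop is up, about 9.4 mm lower when locked down. Press straight down: about 2 N until it meets its end 16 to 17.5 mm below its up height; the end is hard
- small_pad (a point): the same for the small lane's stop; grader x -0.058, y 0.088, z 0.125 when up
- large_stop (a joint): depth to which the large lane's stop is pressed (m): 0 = up, lane shut. Push-push latch: pressed from up to its end (at least 14 mm) and let go, it locks down at about 0.0094 (plate below the floor, lane open); pressed again to its end (at least 16 mm) and let go, it springs up to 0. Presses cut short may change nothing. Starts up or locked down
- small_stop (a joint): the same for the small lane's stop; starts up or locked down, whatever the other does
- tip_tab (a point): centre of the top of the square black tab (30 x 30 x 6 mm) on the feed tray's lever, +x of the rails; grader x 0.048, y -0.035, z 0.127 at rest. Pressed down about 25 mm (8 N at most, then a hard end) it tips the tray; the tab swings about a hinge parallel to grader x, 65 mm towards -y and 19 mm below the tab's top
- feed_tray (a joint): tilt of the feed tray (rad): 0 = at rest, leaning back 2 degrees so that the balls stay in; 0.40 = fully tipped, all balls roll out and are still in the lanes within about 3 s. Let go, it falls back to 0 by its weight. The tray is a 34 mm wide channel with 18 mm walls
- large_a_center (a point): centre of a plain steel ball 28 mm across (large); starts somewhere in the feed tray
- large_b_center (a point): centre of a plain steel ball 28 mm across (large); starts somewhere in the feed tray
- small_a_center (a point): centre of a plain steel ball 15 mm across (small); starts somewhere in the feed tray
- small_b_center (a point): centre of a plain steel ball 15 mm across (small); starts somewhere in the feed tray
- small_c_center (a point): centre of a plain steel ball 15 mm across (small); starts somewhere in the feed tray
- spray_can: bystander: spray can, 55 mm across, 200 mm high, standing; origin at the centre of its underside
- reducer: bystander: aluminium hose reducer, 86 mm across its lugs, 82 mm high; origin at the centre of its underside
- blank_cap: bystander: aluminium blank cap, 102 mm across its lugs, 34 mm high; origin at the centre of its underside
- branch_pipe: bystander: aluminium branch pipe (nozzle) standing on its coupling, 80 mm across, 155 mm high; origin at the centre of its underside
- ball_valve: bystander: aluminium ball valve lying along its x, 100 mm long, 64 mm wide, with a lever on top that reaches 73 mm to its +x, 80 mm high; origin at the centre of its underside
- adaptor: bystander: brass adaptor, 48 mm across, 46 mm high; origin at the centre of its underside
- spanner: bystander: steel spanner 170 mm long lying along its x; origin at its underside, mid length

How it is judged (in metres and radians):
On the way, in this order (a step that is already met when the one before it is completed fails the run):
1. both stops are up, the two large balls wait in the large lane and the three small balls in the small lane (value of joint each of large_stop, small_stop below 0.004 m and x of large_a_center in the frame of grader between -0.018 and 0.018 m and y of large_a_center in the frame of grader between -0.01 and 0.088 m and z of large_a_center in the frame of grader between 0.06 and 0.12 m and x of large_b_center in the frame of grader between -0.018 and 0.018 m and y of large_b_center in the frame of grader between -0.01 and 0.088 m and z of large_b_center in the frame of grader between 0.06 and 0.12 m and x of small_a_center in the frame of grader between -0.076 and -0.04 m and y of small_a_center in the frame of grader between -0.02 and 0.088 m and z of small_a_center in the frame of grader between 0.02 and 0.075 m and x of small_b_center in the frame of grader between -0.076 and -0.04 m and y of small_b_center in the frame of grader between -0.02 and 0.088 m and z of small_b_center in the frame of grader between 0.02 and 0.075 m and x of small_c_center in the frame of grader between -0.076 and -0.04 m and y of small_c_center in the frame of grader between -0.02 and 0.088 m and z of small_c_center in the frame of grader between 0.02 and 0.075 m and linear speed of each of large_a, large_b, small_a, small_b, small_c below 0.03 m/s), for 0.2 s.
2. both large balls are in the delivery pan, the small balls still in their lane (x of large_a_center in the frame of grader between -0.084 and 0.026 m and y of large_a_center in the frame of grader between 0.109 and 0.197 m and z of large_a_center in the frame of grader between 0.005 and 0.045 m and x of large_b_center in the frame of grader between -0.084 and 0.026 m and y of large_b_center in the frame of grader between 0.109 and 0.197 m and z of large_b_center in the frame of grader between 0.005 and 0.045 m and x of small_a_center in the frame of grader between -0.076 and -0.04 m and y of small_a_center in the frame of grader between -0.02 and 0.088 m and z of small_a_center in the frame of grader between 0.02 and 0.075 m and x of small_b_center in the frame of grader between -0.076 and -0.04 m and y of small_b_center in the frame of grader between -0.02 and 0.088 m and z of small_b_center in the frame of grader between 0.02 and 0.075 m and x of small_c_center in the frame of grader between -0.076 and -0.04 m and y of small_c_center in the frame of grader between -0.02 and 0.088 m and z of small_c_center in the frame of grader between 0.02 and 0.075 m), for 0.2 s.
At the end, for the whole second after the job is handed in: Both large balls lie at rest in the delivery pan, the three small balls lie at rest in the small lane behind its stop, both stops are up (pressed in by less than 4 mm) and the feed tray is back down (tilt under 0.06 rad) (all of step 2 and value of joint each of large_stop, small_stop below 0.004 m and value of joint feed_tray below 0.06 rad and linear speed of each of large_a, large_b, small_a, small_b, small_c below 0.03 m/s); the robot touches nothing.
It fails at once if a small ball gets past the lanes into the delivery pan (y of any of small_a_center, small_b_center, small_c_center in the frame of grader above 0.105 m).
It fails at once if the robot touches a ball (over 0.5 N) (contact force between any of the fingers, the arm and large_a above 0.5 N or contact force between any of the fingers, the arm and large_b above 0.5 N or contact force between any of the fingers, the arm and small_a above 0.5 N or contact force between any of the fingers, the arm and small_b above 0.5 N or contact force between any of the fingers, the arm and small_c above 0.5 N).
It fails at once if a bystander is moved by more than 20 mm (distance of any of spray_can, reducer, blank_cap, branch_pipe, ball_valve, adaptor, spanner from where it was at the start of the episode above 0.02 m).
It also fails if it takes over 56 s, if anything falls off the work surface, if the arm or the gripper's body presses on something with over 40 N, if the wrist force passes 120 N, or if a joint passes its speed limit or range.

## Robot

A 6-joint arm with a two-finger parallel gripper is mounted at the origin on the work surface. World frame = base frame: x ahead of the robot, y to its left, z up, the work surface at z = 0. Lengths are in m, angles in degrees, forces in N, time in s.
With the tool pointing down it reaches from about 0.375 to 0.825 m from the base axis. Payload 5.5 kg.
Tool frame: the origin (TCP) lies at the very end of the fingers, on their centre line; the grasp point (between the pads) lies 19 mm behind it; z points along the fingers, y is the direction in which the jaws open and shut (so a half turn about z gives the same grasp; the last joint's range is limited). The gripper opens to 85 mm and grips with 20 to 120 N. Pads are 22 mm wide; open, the fingers measure 114 mm over their backs; the gripper's body (76 mm by 85 mm) begins 54 mm behind the grasp point. The pads swing forward as they close: fully open they stand 13 mm farther back than shut.
Start: joints at [-66.807, 17.962, -2.699, 69.339, 0, 90], TCP at [0.236, -0.552, 0.231] pointing down, gripper open.
Joint ranges: [-152.73, 152.73], [-39.44, 99.34], [-58.76, 71.6], [-118.89, 123.64], [-81.53, 83.1], [-180, 180]. Speed limits (degrees/s): [136.94, 136.94, 172.46, 180, 180, 180].

## Interface

Orientations are given as a 3x3 rotation matrix whose columns are the frame's x, y, z axes.
In Python, from plant import ctrl gives the robot as it stands.
- The arm moves only by the tool move_arm, never from a script. Its argument "plan" is a list of rows, each an object with "translation": the shift along the tool's x, y, z in mm, a list of three; "turn": the turn about the tool's z in degrees; "gripper": the gripper's target within -1 to 1 (fully open at 1, half-way at 0, shut at -1). A call has 1 to 20 rows; each row is the pose to reach, as a shift and turn from the pose commanded when the call began, along the tool's axes at that moment; what a row does not reach only later rows make up. A row lasts 1/12 s, in which the tool goes at most 41.7 mm and 7.16 degrees, less where a joint would pass 70% of its speed; a pose out of reach is approached as far as the arm can. A call with a gripper value outside its range is refused whole. The fingers move at their own pace and stop on an object; "newtons" is the grip in N (left out, the last holds). Time passes only in rows, so rows that repeat a pose let the fingers close. It gives the time, the measured TCP pose, the force and the opening at its end, in the units of the state.
- ctrl.observe(): the state, without advancing time (a new reading comes with each control period).
- ctrl.read_camera(name): name is "scene" or "top" or "wrist"; returns (picture, depth): 400x640x3 uint8, blue, green, red; 400x640 float32, m along the optical axis (not along the pixel's ray), 0 where there is no reading.
- ctrl.calibration(name): a dict with "intrinsics" (3x3 intrinsics, pixels), "dist_coeffs" ([k1, k2, p1, p2, k3] as OpenCV has them; the pictures are not rectified), "R" (3x3) and "t" (3): a world point X has camera coordinates R X + t; the wrist camera has in their place "T_tool_cam" (4x4, takes a point from camera to tool coordinates, whose origin is the TCP and whose axes are the flange's). Camera axes: x right, y down, z forward; pixel columns grow to the right and rows downward; lengths in m; the calibration is good to about 2 mm. A picture is of the moment at which its call begins: read the wrist's pose just before it. calibration takes no time and is no camera call.
- ctrl.job_done(): hands the job in, once; it reports no verdict.
Trained networks look in the newest picture that a camera, given by its name, has taken for a name from the list of things; names that differ only in an ending like _2 or _b are one class to them, and where a whole thing is asked for, a point or a joint stands for the part that bears it (a point fixed in the world has none). Each returns a list of dicts, best first, with "confidence" (0 to 1); they miss things now and then, are a little off and sometimes report something else, mostly with a low value. They report only what shows in the picture. A call takes as long as a camera call.
- ctrl.masks_of(camera, name): "region" (400x640 bool, what is visible of it) and "extent" ([left, top, right, bottom] in pixels, round what is visible of it).
The state is a dict: "time_s": time; "qpos": joint angles; "joint_vel": joint speeds; "effort": joint torques, N m; "eef_pos": TCP position; "tool_rot": TCP orientation; "wrist_force": force on the tool from outside, world axes, zero at the start; "moment": the same for the moment, N m; "opening": opening from 0.0 (shut) to 1.0 (fully open).
Only numpy, scipy, OpenCV 4.12 (cv2) and the standard library are available. Lean on these libraries where they do the work, as an engineer would, in place of code of your own. Each camera call takes 0.05 s, during which the arm holds its last target.

## Working session

There is one attempt and no reset: what is moved stays moved. The work goes in short steps, Python scripts to look and compute and a tool call to move; the robot and the scene stay as the last step left them, time stands still between calls to the robot, and variables do not carry over. Pictures are saved under pics/ and viewed, and the job is handed in when it is done.

Besides the shell and the picture viewer there is one more tool, called after "Call:" by a JSON object that holds its "api" and its "payload", one argument or row to a line. move_arm: Moves the arm, as the interface text tells. Its arguments: {"type":"object","properties":{"plan":{"type":"array"},"newtons":{"type":"number"}},"required":["plan"]}

```bash
mkdir -p pics; ls
python3 - <<'E'
from plant import ctrl
import cv2,numpy as np
s=ctrl.observe(); print(s)
for n in ["scene","top"]:
    p,d=ctrl.read_camera(n); cv2.imwrite(f"pics/{n}0.png",p); np.save(f"{n}0.npy",d)
    c=ctrl.calibration(n); print(n,c)
print(ctrl.calibration("wrist"))
E
```

```text
pics
{'time_s': 0.0, 'qpos': array([-6.68071383e+01,  1.80045946e+01, -2.75406941e+00,  6.93383240e+01,
       -8.85830629e-04,  9.00014403e+01]), 'joint_vel': array([ 0.1103081 ,  0.09051697,  0.04114314, -0.13798305, -0.07336421,
        0.05829785]), 'effort': array([ 9.45886313e-04, -5.39596581e+01,  3.39744973e+01,  1.92757143e-02,
        2.11482211e-04,  7.52897392e-06]), 'eef_pos': array([ 0.23606897, -0.55099274,  0.23043154]), 'tool_rot': array([[ 9.19194301e-01,  3.93803724e-01, -6.80866100e-04],
       [ 3.93804312e-01, -9.19192995e-01,  1.54986894e-03],
       [-1.55031910e-05, -1.69275870e-03, -9.99998567e-01]]), 'wrist_force': array([ 0.31951174, -0.13258026,  0.12976209]), 'moment': array([0.02049857, 0.02351005, 0.05789985]), 'opening': 1.0002113170562683}
scene {'intrinsics': array([[403.17536595,   0.        , 314.97473375],
       [  0.        , 403.17536595, 205.87403608],
       [  0.        ,   0.        ,   1.        ]]), 'dist_coeffs': array([0.0036053, 0.       , 0.       , 0.       , 0.       ]), 'R': array([[-0.70930919,  0.70472111,  0.01576803],
       [
[... 557 characters left out ...]
1.46223444e-02, -9.79193416e-01]]), 't': array([0.01749041, 0.58291177, 0.90850165])}
{'intrinsics': array([[302.51488634,   0.        , 321.11577151],
       [  0.        , 302.51488634, 201.27439307],
       [  0.        ,   0.        ,   1.        ]]), 'dist_coeffs': array([-0.04260952,  0.        ,  0.        ,  0.        ,  0.        ]), 'T_tool_cam': array([[-3.88356197e-04, -9.49068857e-01, -3.15068492e-01,
         8.06583793e-02],
       [ 9.99999649e-01, -1.34852072e-04, -8.26398597e-04,
        -1.01316157e-03],
       [ 7.41821532e-04, -3.15068702e-01,  9.49068576e-01,
        -1.42356807e-01],
       [ 0.00000000e+00,  0.00000000e+00,  0.00000000e+00,
         1.00000000e+00]])}
```

View pics/scene0.png

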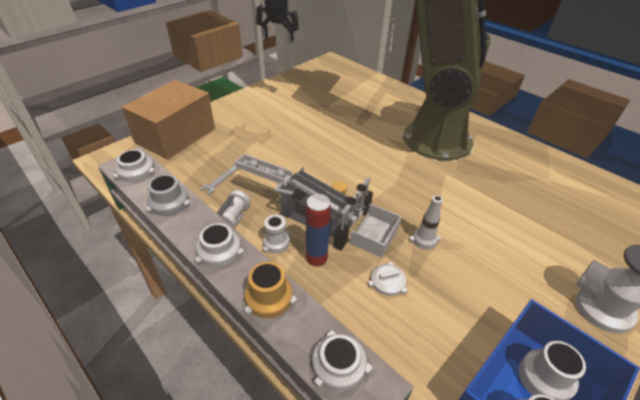

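View pics/top0.png

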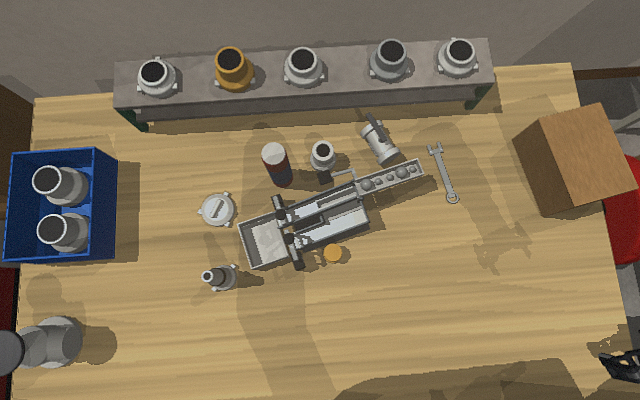

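```bash
cat > h.py <<'E'
from plant import ctrl
import cv2,numpy as np
def world(cam,uv,z,c=None,T=None):
    c=c or ctrl.calibration(cam)
    uv=np.asarray(uv,float).reshape(-1,1,2)
    xy=cv2.undistortPoints(uv,c['intrinsics'],c['dist_coeffs']).reshape(-1,2)
    z=np.asarray(z,float).reshape(-1)
    P=np.c_[xy*z[:,None],z]
    if T is None: return (P-c['t'])@c['R']
    return P@T[:3,:3].T+T[:3,3]
def proj(cam,X):
    c=ctrl.calibration(cam)
    return cv2.projectPoints(np.asarray(X,float).reshape(-1,3),cv2.Rodrigues(c['R'])[0],c['t'],c['intrinsics'],c['dist_coeffs'])[0].reshape(-1,2)
E
python3 - <<'E'
from h import *
p,d=ctrl.read_camera("top")
for n in ["grader","large_pad","small_pad","tip_tab","pan","feed_tray","large_a_center","small_a_center","large_stop","small_stop"]:
    for m in ctrl.masks_of("top",n)[:4]:
        r=m['region']; v,u=np.nonzero(r&(d>0))
        if len(u)==0: print(n,m['confidence'],'empty');continue
        W=world("top",np.c_[u,v],d[v,u])
        print(n,round(m['confidence'],2),m['extent'],len(u),np.median(W,0).round(4),np.percentile(W[:,2],[5,50,95]).round(3))
x=cv2.resize(p[130:290,200:470],None,fx=2.9,fy=2.9,interpolation=cv2.INTER_CUBIC); cv2.imwrite("pics/topc.png",x)
E
```

```text
grader 0.97 [236.5, 161.8, 424.3, 273.7] 7822 [0.5452 0.0024 0.0581] [0.003 0.058 0.124]
large_pad 0.54 [271.4, 196.4, 285.3, 225.4] 156 [0.5508 0.0778 0.1223] [0.11  0.122 0.126]
small_pad 0.7 [285.1, 230.1, 296.9, 263.1] 209 [0.4886 0.0573 0.1207] [0.028 0.121 0.126]
tip_tab 0.89 [317.3, 158.7, 423.0, 196.8] 1398 [ 0.6269 -0.1613  0.1116] [0.082 0.112 0.127]
pan 0.93 [238.2, 159.1, 423.3, 270.4] 7881 [0.5457 0.0017 0.0582] [0.003 0.058 0.124]
pan 0.7 [307.5, 140.4, 339.1, 170.7] 630 [ 0.6982 -0.0285  0.0794] [0.015 0.079 0.084]
feed_tray 0.8 [314.5, 157.8, 426.2, 198.3] 1208 [ 0.6261 -0.1582  0.1119] [0.103 0.112 0.127]
large_a_center 0.44 [360.0, 177.9, 371.3, 189.4] 114 [ 0.6038 -0.1223  0.1307] [0.122 0.131 0.136]
large_stop 0.76 [272.7, 192.7, 287.5, 222.7] 184 [0.5525 0.0778 0.1218] [0.097 0.122 0.126]
large_stop 0.18 [285.2, 232.6, 300.4, 261.8] 136 [0.4886 0.0568 0.1225] [0.117 0.123 0.126]
small_stop 0.6 [283.5, 228.2, 300.3, 262.2] 202 [0.4858 0.0568 0.1204] [0.062 0.12  0.126]
small_stop 0.32 [273.3, 194.7, 285.0, 227.5] 168 [0.5525 0.0778 0.1221] [0.104 0.122 0.126]
```

View pics/topc.png

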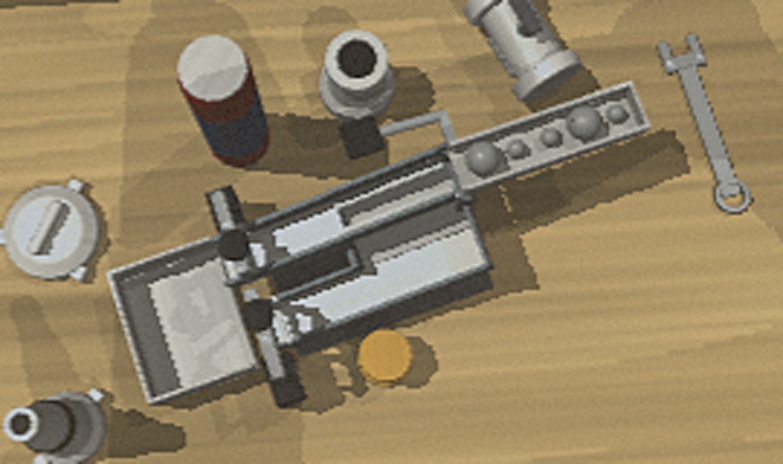

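Run:
```python
from h import *
from scipy.optimize import least_squares
p,d=ctrl.read_camera("top")
g=cv2.cvtColor(p,cv2.COLOR_BGR2GRAY)
v,u=np.mgrid[150:290,220:440]; v=v.ravel();u=u.ravel()
W=world("top",np.c_[u,v],d[v,u]); gg=g[v,u]
res={}
for n,(a,b) in dict(L=(281,214.8),S=(289.7,238.3),T=(324.8,177.6)).items():
    k=(np.hypot(u-a,v-b)<9)&(gg<75)&(W[:,2]>0.108)&(W[:,2]<0.135)
    q=W[k]; mid=(q.max(0)+q.min(0))/2
    print(n,k.sum(),q.mean(0).round(4),mid.round(4),np.median(q[:,2]).round(4),np.percentile(q[:,2],[5,95]).round(4)); res[n]=q.mean(0)
k=W[:,2]>0.1
G=dict(L=(0,.088),S=(-.058,.088),T=(.048,-.035))
A=np.array([G[n] for n in G]);B=np.array([res[n][:2] for n in G])
def f(x):
    c,s=np.cos(x[2]),np.sin(x[2]);R=np.array([[c,-s],[s,c]]);return ((A@R.T+x[:2])-B).ravel()
r=least_squares(f,[.58,0,.3]);print(r.x,np.degrees(r.x[2]),r.fun.round(4))
x=r.x;c,s=np.cos(x[2]),np.sin(x[2]);R=np.array([[c,-s],[s,c]])
for n,P in dict(latchL=(.043,.088,.06),latchS=(-.105,.088,.06),traytail=(0,-.255,.1)).items():
    w=np.r_[R@np.array(P[:2])+x[:2],P[2]];print(n,w.round(3),proj("top",w).round(1))
for n in ["spray_can","reducer","branch_pipe","ball_valve"]:
    m=ctrl.masks_of("top",n)[0];r=m['region'];vv,uu=np.nonzero(r&(d>0));w=world("top",np.c_[uu,vv],d[vv,uu]);t=w[w[:,2]>np.percentile(w[:,2],95)-.01]
    print(n,m['confidence'],m['extent'],t.mean(0).round(3),w[:,2].max().round(3))
p,d=ctrl.read_camera("scene")
cv2.imwrite("pics/scenec.png",cv2.resize(p[150:260,230:420],None,fx=4.2,fy=4.2,interpolation=cv2.INTER_CUBIC))
```

```text
L 97 [0.5499 0.076  0.1242] [0.5506 0.0761 0.1228] 0.1243 [0.1213 0.1266]
S 96 [0.4943 0.0605 0.1244] [0.495  0.0609 0.1239] 0.1246 [0.1214 0.1271]
T 161 [ 0.6287 -0.0292  0.1264] [ 0.6289 -0.03    0.1259] 0.1265 [0.1239 0.1287]
[ 0.57340977 -0.00864751  0.27072708] 15.51151901220893 [-0.0001  0.0001 -0.0003  0.0002  0.0003 -0.0003]
latchL [0.591 0.088 0.06 ] [[277.3 202.4]]
latchS [0.449 0.048 0.06 ] [[297.  260.2]]
traytail [ 0.642 -0.254  0.1  ] [[418.3 167.9]]
spray_can 0.67 [261.6, 142.4, 293.1, 189.2] [0.669 0.078 0.199] 0.204
reducer 0.75 [307.9, 142.0, 336.8, 174.0] [ 0.708 -0.031  0.082] 0.124
branch_pipe 0.81 [200.7, 267.1, 235.9, 288.4] [0.424 0.234 0.154] 0.159
ball_valve 0.7 [359.7, 114.5, 402.3, 165.6] [ 0.762 -0.168  0.077] 0.081
```

View pics/scenec.png

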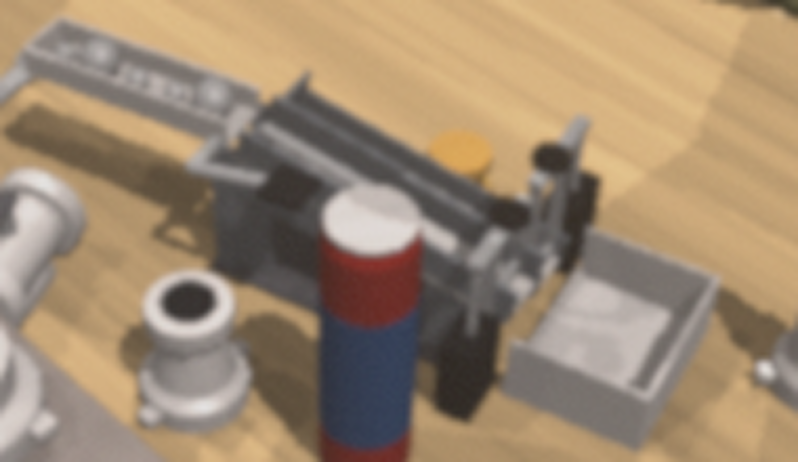

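```bash
cat >> h.py <<'E'
G0=np.array([0.5734,-0.0086]);A0=np.radians(15.51)
RG=np.array([[np.cos(A0),-np.sin(A0)],[np.sin(A0),np.cos(A0)]])
def g2w(P): P=np.asarray(P,float); return np.r_[RG@P[:2]+G0,P[2]]
def w2g(W): W=np.atleast_2d(W); return np.c_[(W[:,:2]-G0)@RG,W[:,2]]
def togo(Pg):
    s=ctrl.observe(); R=s['tool_rot']; dv=g2w(Pg)-s['eef_pos']
    a=np.degrees(np.arctan2(R[1,0],R[0,0]))
    print('t',round(s['time_s'],2),'pos',s['eef_pos'].round(4),'in g',w2g(s['eef_pos']).round(4),'shift mm',(R.T@dv*1000).round(1),'turn',round(a-15.51,2),'F',s['wrist_force'].round(2),'open',round(s['opening'],3))
E
python3 - <<'E'
from h import *
d=np.load("scene0.npy");p=cv2.imread("pics/scene0.png");g=p.mean(2)
v,u=np.mgrid[150:260,230:420];v=v.ravel();u=u.ravel()
W=world("scene",np.c_[u,v],d[v,u]);Q=w2g(W)
for n,c in dict(L=(0,.088),S=(-.058,.088),T=(.048,-.035)).items():
    k=(np.hypot(*(Q[:,:2]-c).T)<.011)&(Q[:,2]>.1);print(n,k.sum(),np.percentile(Q[k,2],[5,50,95]).round(4))
k=(Q[:,2]>.128)&(Q[:,2]<.25);print(Q[k&(Q[:,0]<.06)].round(3)[:12],k.sum())
togo((.048,-.035,.20))
E
```

```text
L 51 [0.1208 0.1253 0.1277]
S 38 [0.1216 0.1246 0.1266]
T 42 [0.1258 0.1279 0.1293]
[[ 0.002 -0.218  0.133]
 [ 0.002 -0.215  0.134]
 [-0.001 -0.214  0.133]
 [-0.    -0.21   0.135]
 [-0.002 -0.208  0.134]
 [-0.006 -0.208  0.131]
 [ 0.004 -0.22   0.13 ]
 [ 0.006 -0.216  0.133]
 [ 0.004 -0.214  0.132]
 [ 0.002 -0.212  0.132]
 [ 0.003 -0.208  0.134]
 [ 0.001 -0.206  0.133]] 1680
t 0.95 pos [ 0.2363 -0.5515  0.2313] in g [[-0.47   -0.433   0.2313]] shift mm [ 566.6 -325.2   31.3] turn 7.68 F [ 0.25 -0.28 -1.12] open 0.999
```

Call:
{"api": "move_arm", "payload": {
  "plan": [
    {"translation": [283,-163,0],"turn": 7.7,"gripper": -1},
    {"translation": [283,-163,0],"turn": 7.7,"gripper": -1},
    {"translation": [283,-163,0],"turn": 7.7,"gripper": -1},
    {"translation": [283,-163,0],"turn": 7.7,"gripper": -1},
    {"translation": [567,-325,0],"turn": 7.7,"gripper": -1},
    {"translation": [567,-325,0],"turn": 7.7,"gripper": -1},
    {"translation": [567,-325,0],"turn": 7.7,"gripper": -1},
    {"translation": [567,-325,0],"turn": 7.7,"gripper": -1},
    {"translation": [567,-325,0],"turn": 7.7,"gripper": -1},
    {"translation": [567,-325,0],"turn": 7.7,"gripper": -1},
    {"translation": [567,-325,0],"turn": 7.7,"gripper": -1},
    {"translation": [567,-325,0],"turn": 7.7,"gripper": -1},
    {"translation": [567,-325,0],"turn": 7.7,"gripper": -1},
    {"translation": [567,-325,0],"turn": 7.7,"gripper": -1},
    {"translation": [567,-325,0],"turn": 7.7,"gripper": -1},
    {"translation": [567,-325,0],"turn": 7.7,"gripper": -1},
    {"translation": [567,-325,0],"turn": 7.7,"gripper": -1},
    {"translation": [567,-325,0],"turn": 7.7,"gripper": -1},
    {"translation": [567,-325,0],"turn": 7.7,"gripper": -1},
    {"translation": [567,-325,0],"turn": 7.7,"gripper": -1}
  ]
}}

```text
time_s: 2.62
eef_pos: [0.6287, -0.0306, 0.2313]
tool_rot: [[0.964, 0.266, -0.001], [0.266, -0.964, -0.0], [-0.001, 0.0, -1.0]]
wrist_force: [-0.6, -0.1, 0.3]
opening: -0.004
```

Run:
```python
from h import *
togo((.048,-.035,.127))
p,d=ctrl.read_camera("wrist");cv2.imwrite("pics/w1.png",p);togo((.048,-.035,.127))
```

```text
t 2.62 pos [ 0.6287 -0.0306  0.2313] in g [[ 0.0475 -0.036   0.2313]] shift mm [  0.6  -1.  104.3] turn -0.09 F [-0.61 -0.11  0.26] open -0.004
t 2.67 pos [ 0.6288 -0.0307  0.2315] in g [[ 0.0475 -0.0361  0.2315]] shift mm [  0.6  -1.1 104.5] turn -0.11 F [-0.48 -1.04 -0.75] open -0.001
```

View pics/w1.png

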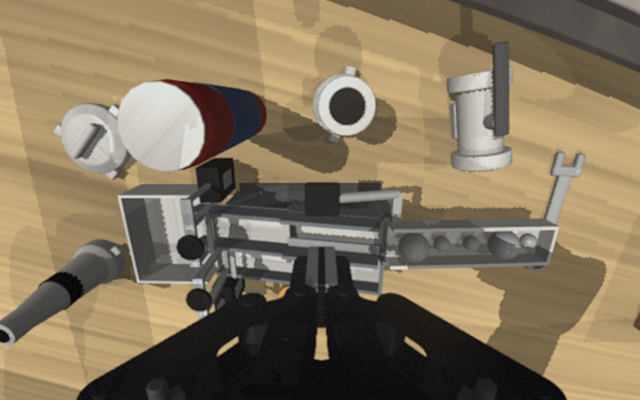

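Call:
{"api": "move_arm", "payload": {
  "plan": [
    {"translation": [0.6,-2,40],"turn": 0,"gripper": -1},
    {"translation": [0.6,-2,75],"turn": 0,"gripper": -1},
    {"translation": [0.6,-2,95],"turn": 0,"gripper": -1},
    {"translation": [0.6,-2,101],"turn": 0,"gripper": -1},
    {"translation": [0.6,-2,104],"turn": 0,"gripper": -1},
    {"translation": [0.6,-2,106],"turn": 0,"gripper": -1},
    {"translation": [0.6,-2,108],"turn": 0,"gripper": -1},
    {"translation": [0.6,-2,110],"turn": 0,"gripper": -1},
    {"translation": [0.6,-2,110],"turn": 0,"gripper": -1}
  ]
}}

```text
time_s: 3.42
eef_pos: [0.6308, -0.0276, 0.1238]
tool_rot: [[0.964, 0.267, 0.003], [0.267, -0.964, 0.0], [0.003, 0.001, -1.0]]
wrist_force: [-3.0, 1.3, 6.5]
opening: -0.003
```

Call:
{"api": "move_arm", "payload": {
  "plan": [
    {"translation": [0,0,2],"turn": 0,"gripper": -1},
    {"translation": [0,0,4],"turn": 0,"gripper": -1},
    {"translation": [0,0,6],"turn": 0,"gripper": -1},
    {"translation": [0,0,8],"turn": 0,"gripper": -1},
    {"translation": [0,0,10],"turn": 0,"gripper": -1},
    {"translation": [0,0,12],"turn": 0,"gripper": -1},
    {"translation": [0,0,14],"turn": 0,"gripper": -1},
    {"translation": [0,0,14],"turn": 0,"gripper": -1}
  ]
}}

```text
time_s: 4.08
eef_pos: [0.6304, -0.0273, 0.1078]
tool_rot: [[0.964, 0.267, 0.002], [0.267, -0.964, 0.0], [0.002, 0.0, -1.0]]
wrist_force: [0.2, 2.9, 2.5]
opening: -0.001
```

Run:
```python
from h import *
p,d=ctrl.read_camera("top");cv2.imwrite("pics/t2.png",cv2.resize(p[130:290,200:470],None,fx=2.9,fy=2.9))
togo((.048,-.035,.1058))
```

```text
t 4.13 pos [ 0.6303 -0.0275  0.1077] in g [[ 0.0498 -0.0334  0.1077]] shift mm [-1.8  1.6  1.9] turn -0.02 F [1.36 2.68 2.28] open 0.001
```

View pics/t2.png

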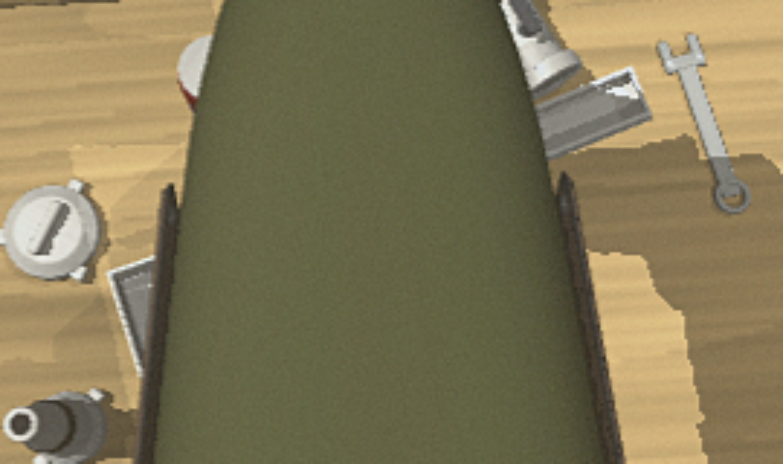

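Call:
{"api": "move_arm", "payload": {
  "plan": [
    {"translation": [0,0,1],"turn": 0,"gripper": -1},
    {"translation": [0,0,2],"turn": 0,"gripper": -1},
    {"translation": [0,0,3],"turn": 0,"gripper": -1},
    {"translation": [0,0,4],"turn": 0,"gripper": -1},
    {"translation": [0,0,4],"turn": 0,"gripper": -1}
  ]
}}

```text
time_s: 4.55
eef_pos: [0.6295, -0.0278, 0.103]
tool_rot: [[0.964, 0.267, -0.0], [0.267, -0.964, -0.001], [-0.0, 0.001, -1.0]]
wrist_force: [0.1, -0.5, 2.6]
opening: 0.0
```

Run:
```python
from h import *
togo((.048,-.035,.1058))
p,d=ctrl.read_camera("scene");cv2.imwrite("pics/s2.png",cv2.resize(p[130:260,200:420],None,fx=3.6,fy=3.6))
p,d=ctrl.read_camera("wrist");cv2.imwrite("pics/w2.png",p)
```

```text
t 4.55 pos [ 0.6295 -0.0278  0.103 ] in g [[ 0.0489 -0.0335  0.103 ]] shift mm [-0.9  1.5 -2.8] turn -0.03 F [ 0.08 -0.48  2.65] open 0.0
```

View pics/s2.png

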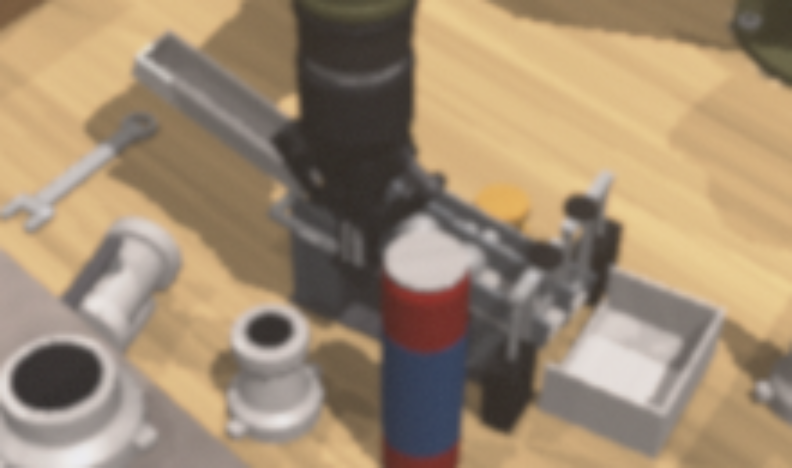

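View pics/w2.png

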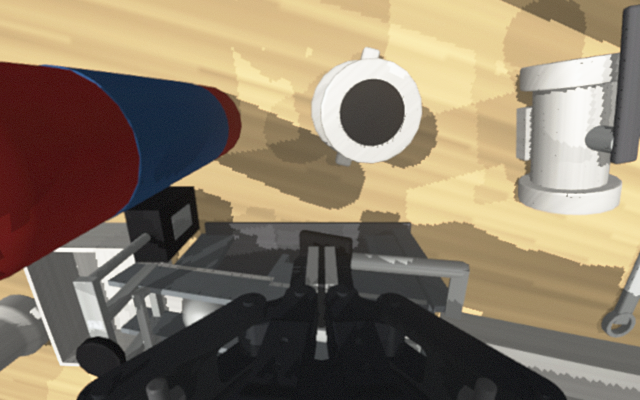

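Call:
{"api": "move_arm", "payload": {
  "plan": [
    {"translation": [0,0,1],"turn": 0,"gripper": -1},
    {"translation": [0,0,2],"turn": 0,"gripper": -1},
    {"translation": [0,0,3],"turn": 0,"gripper": -1},
    {"translation": [0,0,3],"turn": 0,"gripper": -1}
  ]
}}

```text
time_s: 4.98
eef_pos: [0.6297, -0.0279, 0.1023]
tool_rot: [[0.964, 0.267, 0.001], [0.267, -0.964, -0.001], [0.001, 0.001, -1.0]]
wrist_force: [-4.2, 0.6, 14.6]
opening: 0.0
```

Call:
{"api": "move_arm", "payload": {
  "plan": [
    {"translation": [0,0,0],"turn": 0,"gripper": -1},
    {"translation": [0,0,0],"turn": 0,"gripper": -1},
    {"translation": [0,0,0],"turn": 0,"gripper": -1},
    {"translation": [0,0,0],"turn": 0,"gripper": -1},
    {"translation": [0,0,0],"turn": 0,"gripper": -1},
    {"translation": [0,0,0],"turn": 0,"gripper": -1},
    {"translation": [0,0,0],"turn": 0,"gripper": -1},
    {"translation": [0,0,0],"turn": 0,"gripper": -1},
    {"translation": [0,0,0],"turn": 0,"gripper": -1},
    {"translation": [0,0,0],"turn": 0,"gripper": -1},
    {"translation": [0,0,0],"turn": 0,"gripper": -1},
    {"translation": [0,0,0],"turn": 0,"gripper": -1},
    {"translation": [0,0,0],"turn": 0,"gripper": -1},
    {"translation": [0,0,0],"turn": 0,"gripper": -1},
    {"translation": [0,0,0],"turn": 0,"gripper": -1},
    {"translation": [0,0,0],"turn": 0,"gripper": -1},
    {"translation": [0,0,0],"turn": 0,"gripper": -1},
    {"translation": [0,0,0],"turn": 0,"gripper": -1},
    {"translation": [0,0,0],"turn": 0,"gripper": -1},
    {"translation": [0,0,0],"turn": 0,"gripper": -1}
  ]
}}

```text
time_s: 6.65
eef_pos: [0.6297, -0.0279, 0.1022]
tool_rot: [[0.964, 0.267, 0.001], [0.267, -0.964, -0.001], [0.001, 0.001, -1.0]]
wrist_force: [-3.1, -1.0, 13.9]
opening: 0.006
```

Call:
{"api": "move_arm", "payload": {
  "plan": [
    {"translation": [0,0,-2],"turn": 0,"gripper": -1},
    {"translation": [0,0,-5],"turn": 0,"gripper": -1},
    {"translation": [0,0,-8],"turn": 0,"gripper": -1},
    {"translation": [0,0,-11],"turn": 0,"gripper": -1},
    {"translation": [0,0,-14],"turn": 0,"gripper": -1},
    {"translation": [0,0,-17],"turn": 0,"gripper": -1},
    {"translation": [0,0,-20],"turn": 0,"gripper": -1},
    {"translation": [0,0,-23],"turn": 0,"gripper": -1},
    {"translation": [0,0,-27],"turn": 0,"gripper": -1},
    {"translation": [0,0,-35],"turn": 0,"gripper": -1},
    {"translation": [0,0,-70],"turn": 0,"gripper": -1},
    {"translation": [0,0,-110],"turn": 0,"gripper": -1},
    {"translation": [0,0,-130],"turn": 0,"gripper": -1},
    {"translation": [0,0,-130],"turn": 0,"gripper": -1}
  ]
}}

```text
time_s: 7.82
eef_pos: [0.6323, -0.0273, 0.2367]
tool_rot: [[0.964, 0.267, 0.009], [0.267, -0.964, -0.0], [0.008, 0.002, -1.0]]
wrist_force: [0.5, 0.5, 0.6]
opening: 0.001
```

Run:
```python
from h import *
togo((0,.088,.16))
p,d=ctrl.read_camera("wrist");cv2.imwrite("pics/w3.png",p)
p,d=ctrl.read_camera("scene");cv2.imwrite("pics/s3.png",cv2.resize(p[130:260,200:420],None,fx=3.6,fy=3.6))
```

```text
t 7.82 pos [ 0.6323 -0.0273  0.2367] in g [[ 0.0518 -0.0338  0.2367]] shift mm [ -52.4 -121.9   75.9] turn -0.01 F [0.46 0.51 0.57] open 0.001
```

View pics/w3.png

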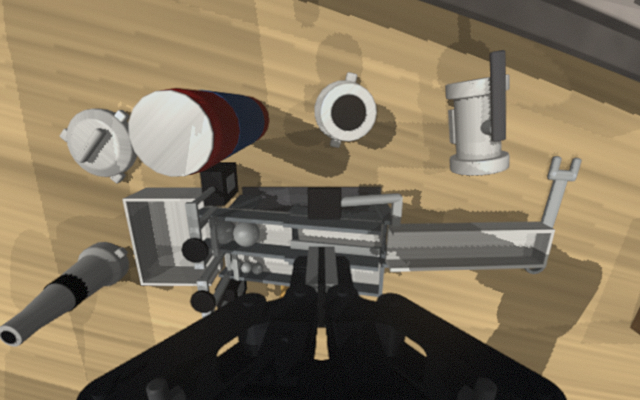

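View pics/s3.png

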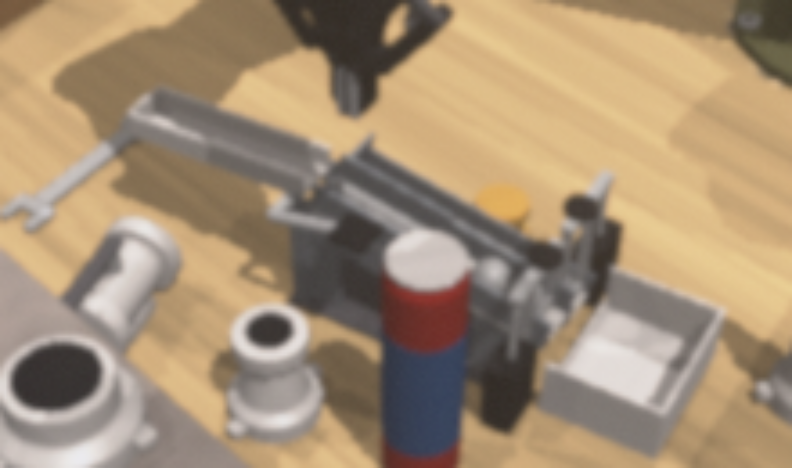

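Run:
```python
from h import *
p=cv2.imread("pics/w3.png");cv2.imwrite("pics/w3c.png",cv2.resize(p[180:310,120:320],None,fx=4,fy=4,interpolation=cv2.INTER_CUBIC))
```

```text
(no output)
```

View pics/w3c.png

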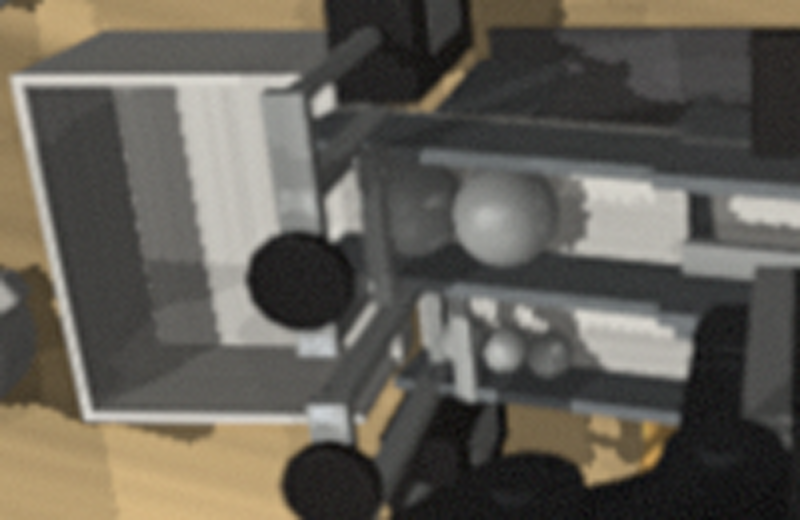

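Call:
{"api": "move_arm", "payload": {
  "plan": [
    {"translation": [-52,-122,0],"turn": 0,"gripper": -1},
    {"translation": [-52,-122,0],"turn": 0,"gripper": -1},
    {"translation": [-52,-122,0],"turn": 0,"gripper": -1},
    {"translation": [-52,-122,0],"turn": 0,"gripper": -1},
    {"translation": [-52,-122,0],"turn": 0,"gripper": -1},
    {"translation": [-52,-122,0],"turn": 0,"gripper": -1},
    {"translation": [-52,-122,0],"turn": 0,"gripper": -1}
  ]
}}

```text
time_s: 8.5
eef_pos: [0.5472, 0.0756, 0.2296]
tool_rot: [[0.964, 0.267, -0.001], [0.267, -0.964, -0.001], [-0.001, 0.0, -1.0]]
wrist_force: [0.1, -0.3, -0.4]
opening: 0.001
```

Run:
```python
from h import *
togo((0,.088,.125))
p,d=ctrl.read_camera("wrist");cv2.imwrite("pics/w4.png",p)
p,d=ctrl.read_camera("top");cv2.imwrite("pics/t4.png",cv2.resize(p[130:290,200:470],None,fx=2.9,fy=2.9))
togo((0,.088,.125))
```

```text
t 8.5 pos [0.5472 0.0756 0.2296] in g [[-0.0027  0.0882  0.2296]] shift mm [  2.8   0.2 104.6] turn -0.04 F [ 0.09 -0.26 -0.39] open 0.001
t 8.6 pos [0.5475 0.0753 0.2298] in g [[-0.0026  0.0878  0.2298]] shift mm [  2.6  -0.2 104.8] turn -0.1 F [-0.08  0.26 -0.93] open 0.002
```

View pics/w4.png

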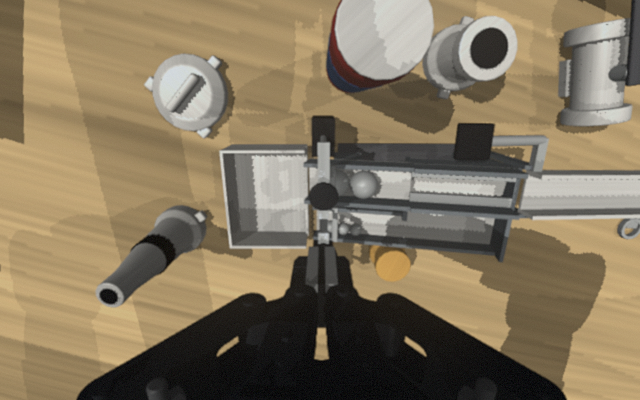

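View pics/t4.png

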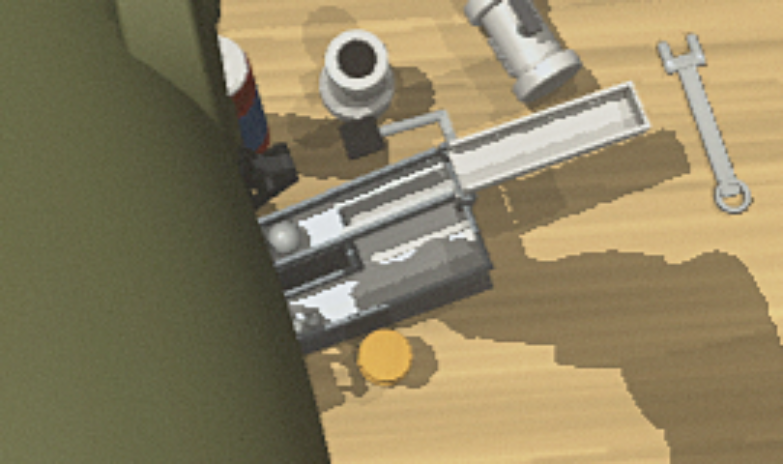

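Run:
```python
from h import *
p=cv2.imread("pics/w4.png");cv2.imwrite("pics/w4c.png",cv2.resize(p[130:260,290:430],None,fx=4.5,fy=4.5,interpolation=cv2.INTER_CUBIC))
```

```text
(no output)
```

View pics/w4c.png

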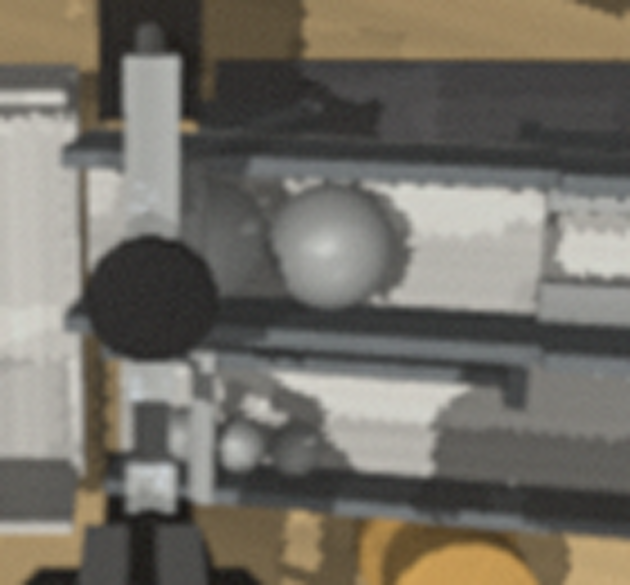

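Call:
{"api": "move_arm", "payload": {
  "plan": [
    {"translation": [2.5,0,40],"turn": 0,"gripper": -1},
    {"translation": [2.5,0,75],"turn": 0,"gripper": -1},
    {"translation": [2.5,0,90],"turn": 0,"gripper": -1},
    {"translation": [2.5,0,95],"turn": 0,"gripper": -1},
    {"translation": [2.5,0,95],"turn": 0,"gripper": -1},
    {"translation": [2.5,0,95],"turn": 0,"gripper": -1}
  ]
}}

```text
time_s: 9.1
eef_pos: [0.5502, 0.0765, 0.136]
tool_rot: [[0.964, 0.266, 0.001], [0.266, -0.964, 0.0], [0.001, 0.0, -1.0]]
wrist_force: [0.6, -0.2, 1.0]
opening: 0.0
```

Run:
```python
from h import *
togo((0,.088,.125))
```

```text
t 9.1 pos [0.5502 0.0765 0.136 ] in g [[0.0004 0.0882 0.136 ]] shift mm [-0.4  0.2 11. ] turn -0.07 F [ 0.62 -0.23  1.05] open 0.0
```

Call:
{"api": "move_arm", "payload": {
  "plan": [
    {"translation": [0,0,6],"turn": 0,"gripper": -1},
    {"translation": [0,0,11],"turn": 0,"gripper": -1},
    {"translation": [0,0,14],"turn": 0,"gripper": -1},
    {"translation": [0,0,17],"turn": 0,"gripper": -1},
    {"translation": [0,0,20],"turn": 0,"gripper": -1},
    {"translation": [0,0,23],"turn": 0,"gripper": -1},
    {"translation": [0,0,25],"turn": 0,"gripper": -1},
    {"translation": [0,0,26],"turn": 0,"gripper": -1},
    {"translation": [0,0,27],"turn": 0,"gripper": -1},
    {"translation": [0,0,27],"turn": 0,"gripper": -1}
  ]
}}

```text
time_s: 9.93
eef_pos: [0.551, 0.0773, 0.1103]
tool_rot: [[0.964, 0.267, 0.004], [0.267, -0.964, 0.001], [0.004, 0.001, -1.0]]
wrist_force: [0.6, -0.7, 3.6]
opening: 0.001
```

Call:
{"api": "move_arm", "payload": {
  "plan": [
    {"translation": [0,0,1],"turn": 0,"gripper": -1},
    {"translation": [0,0,2],"turn": 0,"gripper": -1},
    {"translation": [0,0,3],"turn": 0,"gripper": -1},
    {"translation": [0,0,4],"turn": 0,"gripper": -1},
    {"translation": [0,0,4],"turn": 0,"gripper": -1}
  ]
}}

```text
time_s: 10.35
eef_pos: [0.5514, 0.0774, 0.1079]
tool_rot: [[0.964, 0.267, 0.005], [0.267, -0.964, 0.001], [0.005, 0.001, -1.0]]
wrist_force: [-5.0, -0.2, 27.7]
opening: -0.004
```

Call:
{"api": "move_arm", "payload": {
  "plan": [
    {"translation": [0,0,-4],"turn": 0,"gripper": -1},
    {"translation": [0,0,-10],"turn": 0,"gripper": -1},
    {"translation": [0,0,-16],"turn": 0,"gripper": -1},
    {"translation": [0,0,-24],"turn": 0,"gripper": -1},
    {"translation": [0,0,-50],"turn": 0,"gripper": -1},
    {"translation": [0,0,-80],"turn": 0,"gripper": -1},
    {"translation": [0,0,-80],"turn": 0,"gripper": -1},
    {"translation": [0,0,-80],"turn": 0,"gripper": -1},
    {"translation": [0,0,-80],"turn": 0,"gripper": -1},
    {"translation": [0,0,-80],"turn": 0,"gripper": -1},
    {"translation": [0,0,-80],"turn": 0,"gripper": -1},
    {"translation": [0,0,-80],"turn": 0,"gripper": -1}
  ]
}}

```text
time_s: 11.35
eef_pos: [0.5485, 0.0769, 0.1832]
tool_rot: [[0.964, 0.267, -0.002], [0.267, -0.964, -0.0], [-0.002, -0.0, -1.0]]
wrist_force: [-0.7, -0.7, -0.5]
opening: 0.002
```

Run:
```python
from h import *
togo((0,.088,.125))
p,d=ctrl.read_camera("wrist");cv2.imwrite("pics/w5.png",cv2.resize(p[80:300,170:500],None,fx=2.4,fy=2.4,interpolation=cv2.INTER_CUBIC))
p,d=ctrl.read_camera("scene");cv2.imwrite("pics/s5.png",cv2.resize(p[130:260,200:420],None,fx=3.6,fy=3.6))
```

```text
t 11.35 pos [0.5485 0.0769 0.1832] in g [[-0.0012  0.089   0.1832]] shift mm [ 1.3  1.  58.2] turn -0.01 F [-0.7  -0.7  -0.48] open 0.002
```

View pics/w5.png

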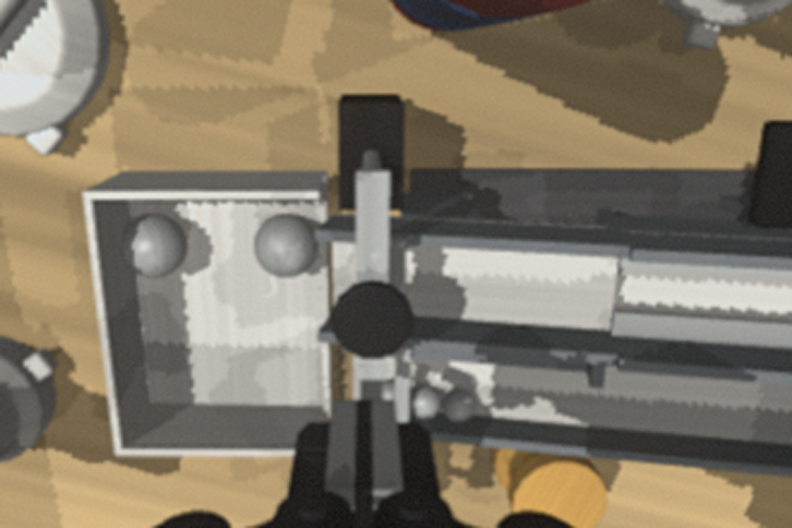

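View pics/s5.png

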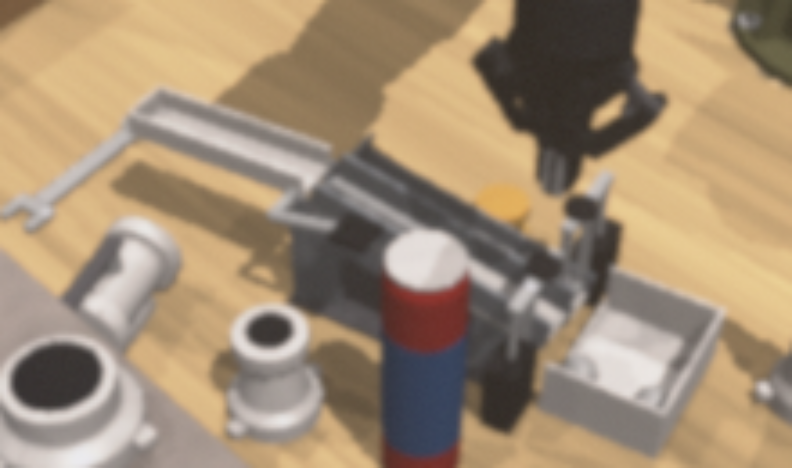

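Call:
{"api": "move_arm", "payload": {
  "plan": [
    {"translation": [1,0,35],"turn": 0,"gripper": -1},
    {"translation": [1,0,55],"turn": 0,"gripper": -1},
    {"translation": [1,0,62],"turn": 0,"gripper": -1},
    {"translation": [1,0,66],"turn": 0,"gripper": -1},
    {"translation": [1,0,70],"turn": 0,"gripper": -1},
    {"translation": [1,0,73],"turn": 0,"gripper": -1},
    {"translation": [1,0,76],"turn": 0,"gripper": -1},
    {"translation": [1,0,78],"turn": 0,"gripper": -1},
    {"translation": [1,0,80],"turn": 0,"gripper": -1},
    {"translation": [1,0,80],"turn": 0,"gripper": -1},
    {"translation": [1,0,80],"turn": 0,"gripper": -1}
  ]
}}

```text
time_s: 12.37
eef_pos: [0.5526, 0.0776, 0.1075]
tool_rot: [[0.964, 0.267, 0.006], [0.267, -0.964, 0.001], [0.006, 0.001, -1.0]]
wrist_force: [-1.6, 0.4, 13.2]
opening: -0.001
```

Call:
{"api": "move_arm", "payload": {
  "plan": [
    {"translation": [0,0,1],"turn": 0,"gripper": -1},
    {"translation": [0,0,1],"turn": 0,"gripper": -1},
    {"translation": [0,0,-4],"turn": 0,"gripper": -1},
    {"translation": [0,0,-10],"turn": 0,"gripper": -1},
    {"translation": [0,0,-17],"turn": 0,"gripper": -1},
    {"translation": [0,0,-26],"turn": 0,"gripper": -1},
    {"translation": [0,0,-60],"turn": 0,"gripper": -1},
    {"translation": [0,0,-100],"turn": 0,"gripper": -1},
    {"translation": [-50,0,-130],"turn": 0,"gripper": -1},
    {"translation": [-90,0,-130],"turn": 0,"gripper": -1},
    {"translation": [-90,0,-130],"turn": 0,"gripper": -1},
    {"translation": [-90,0,-130],"turn": 0,"gripper": -1}
  ]
}}

```text
time_s: 13.37
eef_pos: [0.4611, 0.0525, 0.236]
tool_rot: [[0.964, 0.267, 0.001], [0.267, -0.964, -0.0], [0.001, 0.0, -1.0]]
wrist_force: [0.4, -0.3, -0.0]
opening: -0.0
```

Run:
```python
from h import *
togo((0,.088,.125))
s=ctrl.observe();c=ctrl.calibration("wrist")
p,d=ctrl.read_camera("wrist");cv2.imwrite("pics/w6.png",cv2.resize(p[0:260,170:500],None,fx=2.3,fy=2.3,interpolation=cv2.INTER_CUBIC))
T=np.eye(4);T[:3,:3]=s['tool_rot'];T[:3,3]=s['eef_pos'];T=T@c['T_tool_cam']
def chk(W,nm):
  Q=w2g(W)
  for n,cc in dict(L=(0,.088),S=(-.058,.088),T=(.048,-.035)).items():
    k=(np.hypot(*(Q[:,:2]-cc).T)<.010)&(Q[:,2]>.1)&(Q[:,2]<.14);print(nm,n,k.sum(),np.percentile(Q[k,2],[5,50,95]).round(4) if k.any() else '')
v,u=np.nonzero(d>0);chk(world("wrist",np.c_[u,v],d[v,u],c,T),"wrist")
p,d=ctrl.read_camera("scene");cv2.imwrite("pics/s6.png",cv2.resize(p[130:260,200:420],None,fx=3.6,fy=3.6))
v,u=np.nonzero(d>0);chk(world("scene",np.c_[u,v],d[v,u]),"scene")
```

```text
t 13.37 pos [0.4611 0.0525 0.236 ] in g [[-0.0919  0.089   0.236 ]] shift mm [ 91.8   0.8 111.1] turn -0.05 F [ 0.42 -0.27 -0.04] open -0.0
wrist L 532 [0.1236 0.1248 0.1259]
wrist S 438 [0.1238 0.1248 0.126 ]
wrist T 600 [0.1257 0.127  0.1282]
scene L 37 [0.1213 0.1253 0.1268]
scene S 33 [0.122  0.1253 0.1266]
scene T 34 [0.1262 0.1278 0.1295]
```

View pics/w6.png

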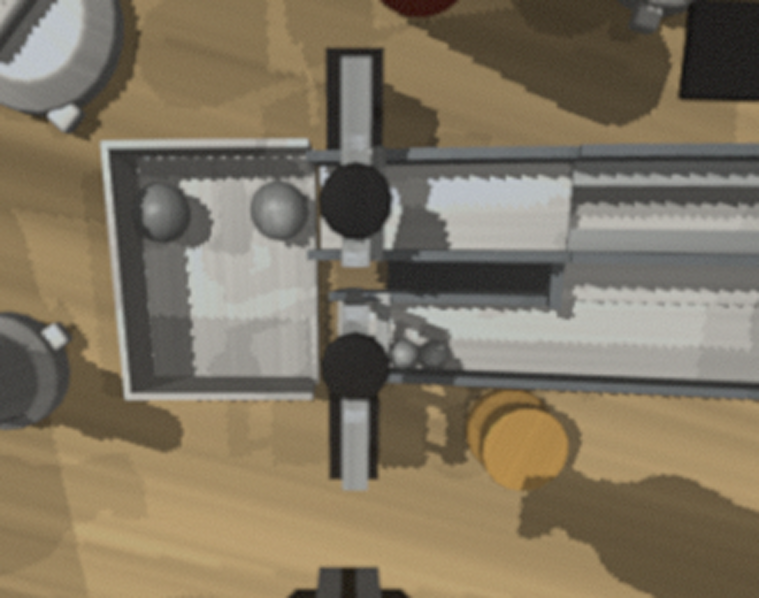

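View pics/s6.png

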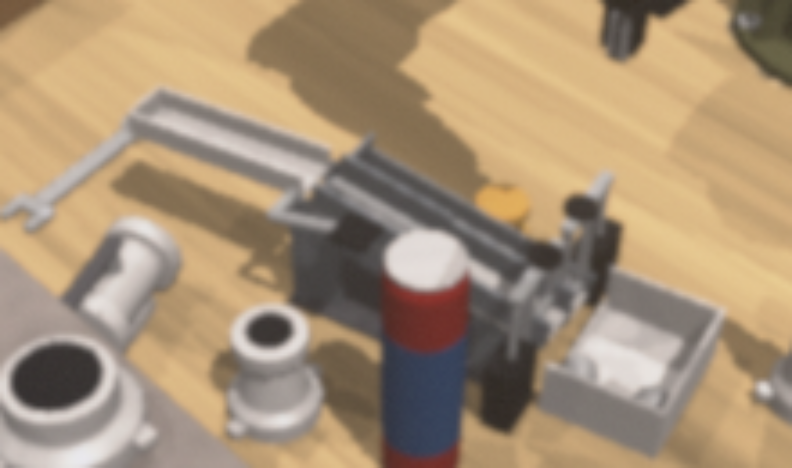

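```bash
python3 -c "
from plant import ctrl
print(ctrl.job_done())"
```

```text
the job is handed in; nothing more can be done
None
```

The balls are sorted and the job is handed in at about 13.5 s of the 56 s allowed. Both large balls are in the pan, and the small ones are still waiting in their lane.

- **What I did:** Both stops were already up at the start. I tipped the tray by its tab, held it at its end for about 2 s, and let it fall back. I then pressed the large pad once to open the lane. Once both large balls were in the pan, I pressed it again to shut the lane. The largest force I read at the wrist was about 28 N.
- **Last checks:**
  - The wrist and scene cameras put both pads at 0.125 m (up) and the tab at 0.127–0.128 m (tray at rest).
  - The pictures show the tray and the large lane empty and two large balls lying in the pan.
  - The arm stood clear of everything.
- **Not confirmed by sight:** Only two of the three small balls show clearly in the small lane. I take the third to be hidden under the strap at the stop, because it appears nowhere else: not in the tray, on the rails or in the pan.
- **Not measured:** I did not re-measure the bystanders at the end. They look unmoved in the pictures, and I saw no contact with them.

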